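# Show the tripped valve to the inspection camera

## Robot

A 6-joint arm with a two-finger parallel gripper is mounted at the origin on the work surface. World frame = base frame: x ahead of the robot, y to its left, z up, the work surface at z = 0. Lengths are in m, angles in degrees, forces in N, time in s.
With the tool pointing down it reaches from about 0.4 to 0.825 m from the base axis. Payload 7 kg.
Tool frame: the origin (TCP) lies at the very end of the fingers, on their centre line; the grasp point (between the pads) lies 19 mm behind it (ctrl.pinch_z is the distance from the TCP to the grasp point, in m); z points along the fingers, x is the direction in which the jaws open and shut, and the axes are right-handed (so a half turn about z gives the same grasp; the last joint's range is limited). The gripper opens to 88 mm and grips with 3 to 60 N. Pads are 19 mm wide; open, the fingers measure 130 mm over their backs; the gripper's body (78 mm by 193 mm) begins 47 mm behind the grasp point.
Start: joints at [16.507, 20.546, 0.682, 0, -70.136, -16.507], TCP at [0.675, -0, 0.227] pointing down, gripper open.
Joint ranges: [-176.03, 176.03], [-82.01, 121.73], [-58.28, 71.71], [-173.87, 95.51], [-174.79, -0.11], [-173.66, 173.66]. Speed limits (degrees/s): [136.94, 136.94, 172.46, 180, 180, 180].

## Interface

Orientations are given as [roll, pitch, yaw] about the fixed x, y, z axes, in that order (R = Rz(yaw) Ry(pitch) Rx(roll)).
In Python, from plant import ctrl gives the robot as it stands.
- The arm moves only by the tool carry_out, never from a script. Its argument "increments" is a list of rows, each a list of 7 numbers: the turn, a rotation vector about the world's x, y, z in degrees, then the shift along the world's x, y, z in mm, then the closure, from 0 (fully open) to 1 (shut). In form: [[ax, ay, az, dx, dy, dz, grip], ...]. A call has 1 to 20 rows; each row is the pose to reach, as a shift and turn from the pose commanded when the call began; what a row does not reach only later rows make up. A row lasts 1/8 s, in which the tool goes at most 62.5 mm and 10.7 degrees, less where a joint would pass 70% of its speed; a pose out of reach is approached as far as the arm can. A call with a gripper value outside its range is refused whole. The fingers move at their own pace and stop on an object; the grip force is fixed at half the most. Time passes only in rows, so rows that repeat a pose let the fingers close. It gives the time, the measured TCP pose, the force and the opening at its end, in the units of the state.
- ctrl.get_obs(): the state, without advancing time (a new reading comes with each control period).
- ctrl.snapshot(name): name is "scene" or "side" or "wrist"; returns a dict with "pixels" (400x640x3 uint8, blue, green, red), "intrinsics" (3x3 intrinsics, pixels), "dist" ([k1, k2, p1, p2, k3] as OpenCV has them; the pictures are not rectified), "rvec" (rotation vector, rad) and "tvec" (3), from world to camera coordinates, as OpenCV has them; the wrist camera has in their place "hand_eye" (4x4, takes a point from camera to tool coordinates, whose origin is the TCP and whose axes are the tool frame's). Camera axes: x right, y down, z forward; pixel columns grow to the right and rows downward; lengths in m; the calibration is good to about 2 mm. A picture is of the moment at which its call begins: read the wrist's pose just before it. There is no depth.
- ctrl.close_job(): hands the job in, once; it reports no verdict.
Trained networks look in a picture, given as the dict that the camera call returned (one of the last four; its "shot" number tells which), for a name from the list of things; names that differ only in an ending like _2 or _b are one class to them, and where a whole thing is asked for, a point or a joint stands for the part that bears it (a point fixed in the world has none). Each returns a list of dicts, best first, with "confidence" (0 to 1); they miss things now and then, are a little off and sometimes report something else, mostly with a low value. They report only what shows in the picture. A call takes as long as a camera call. They do not tell look-alikes from the thing itself.
- ctrl.search_frame(picture, label): "centre" ([x, y, z] in m, in world coordinates, good to about 4 mm: the middle of the surface that is visible of it).
- ctrl.outline_of(picture, label): "pixels" (400x640 bool, what is visible of it).
The state is a dict: "clock": time; "joint_pos": joint angles; "qvel": joint speeds; "tau": joint torques, N m; "tool_pos": TCP position; "orientation": TCP orientation; "force": force on the tool from outside, world axes, zero at the start; "moment": the same for the moment, N m; "opening": finger opening in m.
Only numpy, scipy, OpenCV 4.12 (cv2) and the standard library are available. Lean on these libraries where they do the work, as an engineer would, in place of code of your own. Each camera call takes 0.05 s, during which the arm holds its last target. There are 200 camera calls.

## Task

One of the three valves on the amplifier chassis has tripped: its little white flag stands upright, while the flags of the other two lie flat. Pull that valve out and hold it up in front of the inspection camera, its pin end facing the lens, the valve in line with the lens axis and the underside of its base 100 mm from the lens, and finish while still holding it there without moving. Do not touch the camera, and leave the other valves and everything else on the bench where they are.

Things in the scene. Friction and masses are not known exactly. Their poses are not given: they have to be found in the camera images.
- chassis: fixed aluminium box 150 x 380 x 60 mm (own x, y, z); origin: centre of the underside, z up. Three valve sockets at x = -30, y = -130, -40, +50 mm; 70 mm further in +x of each a trip flag; on top a transformer 58 mm high, about 75 x 70 mm, at x = 0, y = +135 mm. A gripper closing along y, its fingers going down between the valves, has most room
- socket_0 (a point): point on the chassis: centre of the mouth of a valve socket, level with the chassis top; z is up. Socket i holds valve_i at the start
- socket_1 (a point): point on the chassis: centre of the mouth of a valve socket, level with the chassis top; z is up. Socket i holds valve_i at the start
- socket_2 (a point): point on the chassis: centre of the mouth of a valve socket, level with the chassis top; z is up. Socket i holds valve_i at the start
- valve_0: power valve (glass tube), loose in socket 0: 104 mm tall, black base 33 mm across, 26 mm high, glass bulb 32 mm across from 26 to 90 mm, silvery dome. Origin: centre of the underside of the base; z from base to top. Pins below (9 mm) are looks only. About 80 g. Stands 14 mm deep in the socket, 3 mm play; 90 mm show. Pulls straight up freely. All three are alike
- valve_1: power valve (glass tube), loose in socket 1: 104 mm tall, black base 33 mm across, 26 mm high, glass bulb 32 mm across from 26 to 90 mm, silvery dome. Origin: centre of the underside of the base; z from base to top. Pins below (9 mm) are looks only. About 80 g. Stands 14 mm deep in the socket, 3 mm play; 90 mm show. Pulls straight up freely. All three are alike
- valve_2: power valve (glass tube), loose in socket 2: 104 mm tall, black base 33 mm across, 26 mm high, glass bulb 32 mm across from 26 to 90 mm, silvery dome. Origin: centre of the underside of the base; z from base to top. Pins below (9 mm) are looks only. About 80 g. Stands 14 mm deep in the socket, 3 mm play; 90 mm show. Pulls straight up freely. All three are alike
- flag_up: the one upright trip flag, fixed: white tab 20 mm wide (y), 3 mm thick (x), tip 40 mm above the chassis top. Origin: its foot on the chassis top. It belongs to the valve whose socket is nearest (70 mm off in the chassis -x direction; others over 110 mm). The other two flags lie flat, 9 mm high
- inspection_camera: fixed camera stand: dark foot 100 x 100 x 14 mm centred 20 mm from the origin in +x, post at x = 45 mm, grey head 48 mm square, black lens barrel 34 mm across. Origin on the bench straight below the lens front; z up. The lens looks to the stand's -x side (roughly at the robot) and up, 55 degrees above level
- lens: lens of the camera. Origin: centre of the lens front, 95 mm above the bench; z: viewing direction out of the lens, 35 degrees from vertical. In the right pose the valve origin lies at (0, 0, 100 mm) in this frame with the valve z parallel to this z (top end away from the lens). Turn about the valve's own axis does not matter
- screwdriver: bystander: screwdriver lying in front of the chassis; origin on the underside
- tape: bystander: roll of white tape lying flat, 90 mm across, 24 mm high; origin: centre of the underside
- carton: bystander: closed cardboard valve carton lying behind the chassis (+x side), 50 x 115 x 50 mm; origin: centre of the underside
- cleaner_can: bystander: can 52 mm across, 150 mm tall; origin: centre of the underside
- oil_bottle: bystander: bottle 48 mm across, 110 mm tall; origin: centre of the underside
- mug: bystander: white mug, 80 mm across, 90 mm tall, handle at its +y; origin: centre of the underside
- pedal: bystander: aluminium effects-pedal case, 115 x 65 x 38 mm; origin: centre of the underside
Not all that is in view belongs to the job. Leave any turquoise look-alike of the inspection_camera alone.

How it is judged:
By the outcome, as a careful person would: the job done as asked, in the order asked, and still so for the second after the job is handed in, while the arm keeps its last pose, push and grip.
It also fails if it takes over 35 s, if anything falls off the work surface, if the arm or the gripper's body presses on something with over 40 N, if the wrist force passes 120 N, or if a joint passes its speed limit or range.

## Working session

There is one attempt and no reset: what is moved stays moved. The work goes in short steps, Python scripts to look and compute and a tool call to move; the robot and the scene stay as the last step left them, time stands still between calls to the robot, and variables do not carry over. Pictures are saved under pics/ and viewed, about 8 in all and at most 12, crops included, and the job is handed in when it is done.

Besides the shell and the picture viewer there is one more tool, called after "Call:" by a JSON object that holds its "op" and its "data". carry_out: Moves the arm, as the interface text tells. Its arguments: {"type":"object","properties":{"increments":{"type":"array"}},"required":["increments"]}

```bash
mkdir -p pics; python3 - <<'E'
from plant import ctrl
import cv2,numpy as np
o=ctrl.get_obs();print({k:np.round(v,3).tolist() for k,v in o.items()})
for n in ("scene","side"):
    p=ctrl.snapshot(n);cv2.imwrite(f"pics/{n}0.png",p["pixels"])
    for l in ["chassis","valve_0","flag_up","inspection_camera","lens","socket_0","carton","tape","mug","cleaner_can","oil_bottle","pedal","screwdriver"]:
        print(n,l,[(np.round(d["centre"],3).tolist(),round(d["confidence"],2)) for d in ctrl.search_frame(p,l)][:5])
E
```

```text
{'clock': 0.0, 'joint_pos': [16.505, 20.592, 0.632, -0.021, -70.137, -16.506], 'qvel': [0.027, -0.058, -0.019, 0.033, 0.049, -0.056], 'tau': [-0.001, -58.273, 29.306, 6.997, 0.007, -0.0], 'tool_pos': [0.674, -0.0, 0.226], 'orientation': [-179.991, -0.098, 179.992], 'force': [0.028, -0.84, 0.17], 'moment': [0.037, 0.015, -0.008], 'opening': 0.088}
scene chassis [([0.584, 0.275, 0.059], 0.9), ([0.669, -0.268, 0.074], 0.46)]
scene valve_0 [([0.538, 0.086, 0.108], 0.97), ([0.537, 0.178, 0.107], 0.91), ([0.535, 0.267, 0.109], 0.75)]
scene flag_up [([0.589, 0.264, 0.077], 0.66), ([0.677, -0.263, 0.013], 0.21)]
scene inspection_camera [([0.673, -0.268, 0.015], 0.81), ([0.57, -0.123, 0.015], 0.67)]
scene lens []
scene socket_0 [([0.584, 0.273, 0.062], 0.8), ([0.668, -0.268, 0.073], 0.58), ([0.535, 0.177, 0.109], 0.49)]
scene carton [([0.469, -0.432, 0.086], 0.68), ([0.694, 0.126, 0.047], 0.57)]
scene tape [([0.691, 0.281, 0.026], 0.82), ([0.393, -0.309, 0.024], 0.5)]
scene mug [([0.621, -0.47, 0.06], 0.58)]
scene cleaner_can [([0.754, -0.036, 0.093], 0.92), ([0.582, 0.273, 0.059], 0.3)]
scen
[... 254 characters left out ...]
, 0.62), ([0.514, 0.251, 0.13], 0.53), ([0.517, 0.159, 0.124], 0.5)]
side flag_up [([0.588, 0.256, 0.07], 0.58)]
side inspection_camera [([0.654, -0.298, 0.012], 0.92), ([0.556, -0.153, 0.017], 0.62)]
side lens [([0.656, -0.299, 0.078], 0.89), ([0.555, -0.146, 0.075], 0.62)]
side socket_0 [([0.56, 0.121, 0.061], 0.85)]
side carton [([0.682, 0.081, 0.051], 0.78)]
side tape [([0.688, 0.265, 0.023], 0.79)]
side mug [([0.613, -0.497, 0.056], 0.76), ([0.738, -0.076, 0.097], 0.53)]
side cleaner_can [([0.741, -0.078, 0.097], 0.84)]
side oil_bottle [([0.459, -0.456, 0.067], 0.93)]
side pedal [([0.344, -0.34, 0.038], 0.8), ([0.554, 0.124, 0.061], 0.24)]
side screwdriver [([0.42, 0.166, 0.025], 0.55)]
```

View pics/scene0.png

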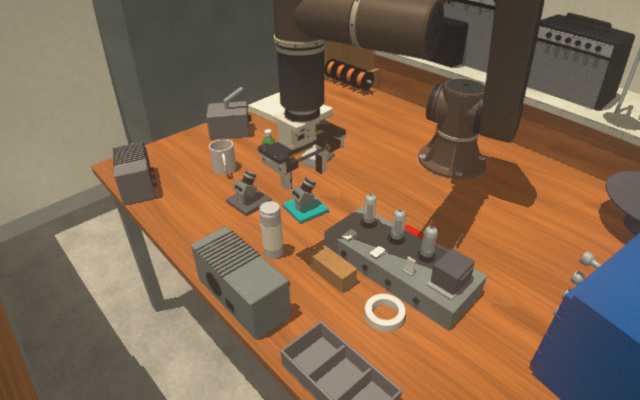

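View pics/side0.png

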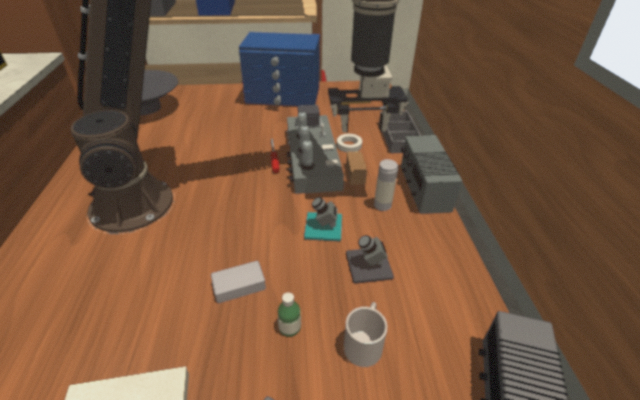

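The tripped valve is the one next to the upright flag at (410,266) in the scene view, the +y valve beside the transformer, so valve_2. The real inspection camera has the dark foot at (247,195), and the turquoise one at (305,200) is the decoy. Next I'll look at the real camera stand from close by with the wrist camera.

Call:
{"op": "carry_out", "data": {"increments": [[0,0,0,-40,-100,100,0],[0,0,0,-80,-240,170,0],[0,0,0,-80,-240,170,0],[0,0,0,-80,-240,170,0],[0,0,0,-80,-240,170,0],[0,0,0,-80,-240,170,0],[0,0,0,-80,-240,170,0],[0,0,0,-80,-240,170,0],[0,0,0,-80,-240,170,0]]}}

```text
clock: 2.52
tool_pos: [0.5952, -0.239, 0.3958]
orientation: [180.0, -0.1, -179.9]
force: [0.5, -0.3, -0.4]
opening: 0.0878
```

```bash
cat > h.py <<'E'
from plant import ctrl
import cv2,numpy as np,pickle
from scipy.spatial.transform import Rotation as R
def shot(tag,name="wrist"):
    o=ctrl.get_obs();p=ctrl.snapshot(name)
    if name=="wrist":
        T=np.eye(4);T[:3,:3]=R.from_euler('xyz',o["orientation"],degrees=True).as_matrix();T[:3,3]=o["tool_pos"]
        C=np.linalg.inv(T@np.array(p["hand_eye"]))
    else:
        C=np.eye(4);C[:3,:3]=cv2.Rodrigues(np.array(p["rvec"]))[0];C[:3,3]=np.ravel(p["tvec"])
    cv2.imwrite(f"pics/{tag}.png",p["pixels"])
    pickle.dump((np.array(p["intrinsics"]),np.array(p["dist"]),C,p["pixels"]),open(f"pics/{tag}.pkl","wb"))
    return p,o
def load(tag): return pickle.load(open(f"pics/{tag}.pkl","rb"))
def proj(tag,X):
    K,D,C,_=load(tag);return cv2.projectPoints(np.atleast_2d(X).astype(float),cv2.Rodrigues(C[:3,:3])[0],C[:3,3],K,D)[0][:,0]
def on_plane(tag,px,z):
    K,D,C,_=load(tag);u=cv2.undistortPoints(np.array(px,float).reshape(-1,1,2),K,D)[:,0]
    d=np.c_[u,np.ones(len(u))]@C[:3,:3];c=-C[:3,:3].T@C[:3,3]
    return c+d*((z-c[2])/d[:,2])[:,None]
E
python3 - <<'E'
from h import *
p,o=shot("w1");print(np.round(p["hand_eye"],3).tolist(),np.round(p["intrinsics"],1).tolist(),o["tool_pos"],o["orientation"],o["clock"])
for l in ["inspection_camera","lens"]:
    print(l,[(np.round(d["centre"],3).tolist(),round(d["confidence"],2)) for d in ctrl.search_frame(p,l)][:5])
E
```

```text
[[1.0, -0.0, -0.0, -0.0], [0.0, 0.957, 0.29, -0.078], [0.0, -0.29, 0.957, -0.158], [0.0, 0.0, 0.0, 1.0]] [[325.1, 0.0, 321.7], [0.0, 325.1, 206.6], [0.0, 0.0, 1.0]] [ 0.59521729 -0.23903887  0.39579079] [ 1.79986607e+02 -7.02324338e-02 -1.79919192e+02] 2.525
inspection_camera [([0.562, -0.153, 0.013], 0.96), ([0.66, -0.286, 0.011], 0.57)]
lens [([0.659, -0.284, 0.082], 0.76), ([0.558, -0.144, 0.08], 0.6)]
```

View pics/w1.png

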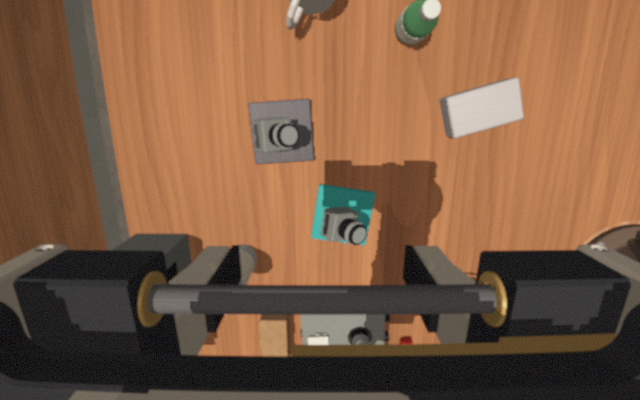

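The wrist view shows the real stand (dark foot) at (282,132), its lens at (287,134) pointing right (world −x), and the decoy at (343,215). I'll go lower for a finer measurement.

Call:
{"op": "carry_out", "data": {"increments": [[0,0,0,40,-20,-100,0],[0,0,0,40,-20,-100,0],[0,0,0,40,-20,-100,0],[0,0,0,40,-20,-100,0],[0,0,0,40,-20,-100,0]]}}

```text
clock: 3.3
tool_pos: [0.6355, -0.2601, 0.2993]
orientation: [-179.9, 0.2, -180.0]
force: [-1.4, -0.7, 0.5]
opening: 0.0875
```

```bash
python3 - <<'E'
from h import *
p,o=shot("w2")
for l in ["inspection_camera","lens"]:
    print(l,[(np.round(d["centre"],3).tolist(),round(d["confidence"],2)) for d in ctrl.search_frame(p,l)][:5])
c=proj("w2",[[.67,-.27,.05]])[0].astype(int);print(c)
x,y=np.clip(c-[130,100],0,[380,200])
print(x,y);cv2.imwrite("pics/w2c.png",cv2.resize(p["pixels"][y:y+200,x:x+260],None,fx=3,fy=3,interpolation=cv2.INTER_CUBIC))
E
```

```text
inspection_camera [([0.568, -0.154, 0.013], 0.93), ([0.66, -0.292, 0.014], 0.85)]
lens [([0.561, -0.145, 0.078], 0.91), ([0.661, -0.288, 0.085], 0.58)]
[295 165]
165 65
```

View pics/w2c.png

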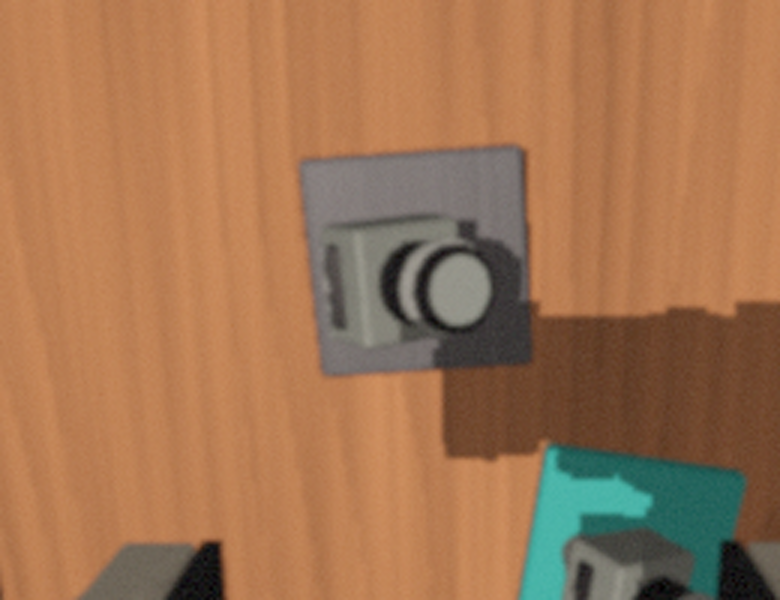

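```bash
python3 - <<'E'
from h import *
f=lambda a:(np.array(a,float)+.5)/3-.5+[165,65]
c=on_plane("w2",f([(302,161),(520,148),(530,362),(323,374)]),.014)
print(np.round(c,4)); print([round(np.linalg.norm(c[i]-c[i-1]),4) for i in range(4)])
# camera stand +x side is left in image (world +x): corners 0,3 at +x
x=((c[0]+c[3])-(c[1]+c[2]))/2;y=((c[2]+c[3])-(c[0]+c[1]))/2
yx=np.degrees(np.arctan2(x[1],x[0]));yy=np.degrees(np.arctan2(-y[0],y[1]));print(yx,yy)
ctr=c.mean(0);a=np.radians((yx+yy)/2);o=ctr-.02*np.array([np.cos(a),np.sin(a),0]);print("origin from foot",o)
print("lens direct",on_plane("w2",f([(456,290)]),.095))
c1=on_plane("w1",[(249,102),(310,99),(314,160),(256,164)],.014);print(c1,c1.mean(0));print(on_plane("w1",[(287,134)],.095))
E
```

```text
[[ 0.7114 -0.3265  0.014 ]
 [ 0.6153 -0.3319  0.014 ]
 [ 0.6093 -0.2355  0.014 ]
 [ 0.7061 -0.2297  0.014 ]]
[np.float64(0.0969), np.float64(0.0963), np.float64(0.0965), np.float64(0.097)]
3.339390114199436 3.344656263083412
origin from foot [ 0.64054012 -0.28204594  0.014     ]
lens direct [[ 0.64204413 -0.28178196  0.095     ]]
[[ 0.71069033 -0.3277142   0.014     ]
 [ 0.61349898 -0.33202356  0.014     ]
 [ 0.60765371 -0.23487197  0.014     ]
 [ 0.70478262 -0.2282081   0.014     ]] [ 0.65915641 -0.28070446  0.014     ]
[[ 0.64307269 -0.28342222  0.095     ]]
```

Call:
{"op": "carry_out", "data": {"increments": [[0,0,0,-75,520,30,0],[0,0,0,-75,520,30,0],[0,0,0,-75,520,30,0],[0,0,0,-75,520,30,0],[0,0,0,-75,520,30,0],[0,0,0,-75,520,30,0],[0,0,0,-75,520,30,0],[0,0,0,-75,520,30,0],[0,0,0,-75,520,30,0],[0,0,0,-75,520,30,0],[0,0,0,-75,520,30,0],[0,0,0,-75,520,30,0],[0,0,0,-75,520,30,0]]}}

```text
clock: 5.08
tool_pos: [0.5602, 0.2589, 0.3268]
orientation: [180.0, 0.0, 179.9]
force: [0.6, -0.5, -0.7]
opening: 0.0874
```

```bash
python3 - <<'E'
from h import *
p,o=shot("w3");print(o["tool_pos"])
for l in ["valve_2","flag_up","chassis"]:
    print(l,[(np.round(d["centre"],3).tolist(),round(d["confidence"],2)) for d in ctrl.search_frame(p,l)][:5])
cv2.imwrite("pics/w3c.png",cv2.resize(p["pixels"][40:260,160:440],None,fx=2.7,fy=2.7,interpolation=cv2.INTER_CUBIC))
for n in("scene","side"):
    shot(n+"1",n)
    print(n,proj(n+"1",[[.641,-.282,.095],[.5,0,0]]))
E
```

```text
[0.56021849 0.258937   0.3267579 ]
valve_2 [([0.523, 0.169, 0.148], 0.95), ([0.529, 0.092, 0.129], 0.69), ([0.522, 0.252, 0.145], 0.67)]
flag_up [([0.589, 0.261, 0.065], 0.63)]
chassis []
scene [[250.09923891 172.63673365]
 [351.90646049 221.90148519]]
side [[364.26654634 239.60685478]
 [300.64389329 196.44747116]]
```

View pics/w3c.png

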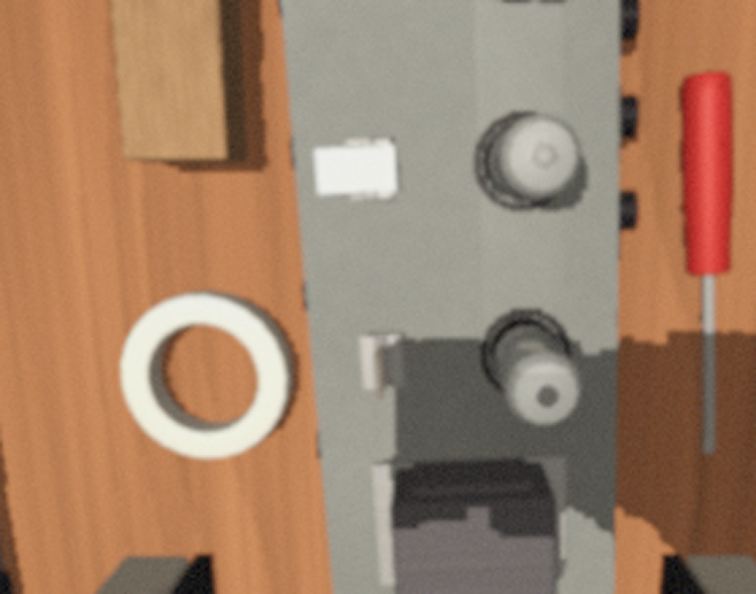

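```bash
python3 - <<'E'
from h import *
f=lambda a:(np.array(a,float)+.5)/2.7-.5+[160,40]
print("tips v1,v2",np.round(on_plane("w3",f([(545,153),(547,395)]),.150),4))
print("rings v1,v2",np.round(on_plane("w3",f([(528,160),(528,355)]),.060),4))
e=on_plane("w3",f([(285,10),(328,550),(621,10),(615,550)]),.060);print(np.round(e,4))
for i in(0,2):
    d=e[i+1]-e[i];print(np.degrees(np.arctan2(-d[0],d[1])))
print("flag tip",on_plane("w3",f([(370,362)]),.10),"flat flag",on_plane("w3",f([(356,169)]),.069))
for t,b in(("scene1",(180,125,340,235)),("side1",(290,170,430,300))):
    im=load(t)[3].copy();L=proj(t,[[.641,-.282,.095]])[0]
    x0,y0,x1,y1=b;c=cv2.resize(im[y0:y1,x0:x1],(500,int(500*(y1-y0)/(x1-x0))),interpolation=cv2.INTER_CUBIC);s=500/(x1-x0)
    cv2.drawMarker(c,tuple(int(v) for v in (L-[x0,y0]+.5)*s),(0,0,255),0,12,1)
    a=np.radians(3.34);X=np.array([np.cos(a),np.sin(a),0]);Y=np.array([-X[1],X[0],0]);o=np.array([.641,-.282,.014])
    for sx,sy in((70,50),(70,-50),(-30,50),(-30,-50)):
        q=proj(t,[o+X*sx/1e3+Y*sy/1e3])[0];cv2.drawMarker(c,tuple(int(v) for v in (q-[x0,y0]+.5)*s),(0,255,255),0,12,1)
    cv2.imwrite(f"pics/{t}c.png",c)
a=cv2.imread("pics/scene1c.png");b=cv2.imread("pics/side1c.png");h=max(len(a),len(b))
pad=lambda i:cv2.copyMakeBorder(i,0,h-len(i),0,0,0)
cv2.imwrite("pics/lens.png",cv2.resize(np.hstack([pad(a),pad(b)]),(800,int(h*.8))))
E
```

```text
tips v1,v2 [[0.5211 0.169  0.15  ]
 [0.5174 0.2593 0.15  ]]
rings v1,v2 [[0.5183 0.169  0.06  ]
 [0.5159 0.2603 0.06  ]]
[[0.6279 0.1045 0.06  ]
 [0.6179 0.3637 0.06  ]
 [0.4785 0.1046 0.06  ]
 [0.4672 0.3639 0.06  ]]
2.1956552839267744
2.475387910981548
flag tip [[0.59034966 0.25588729 0.1       ]] flat flag [[0.59714861 0.17300058 0.069     ]]
```

View pics/lens.png

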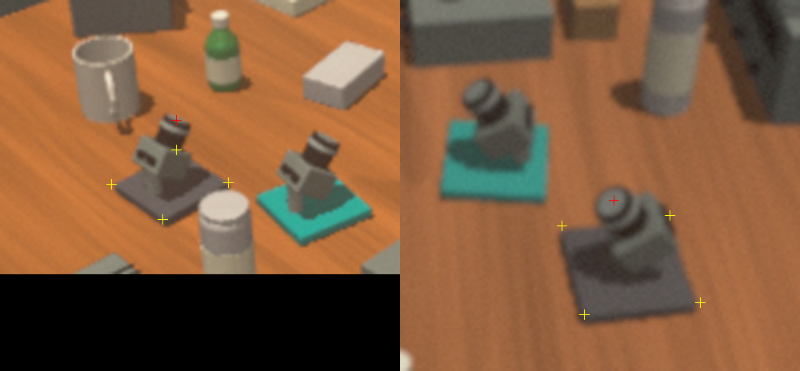

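The tape, flags and valves agree with the chassis geometry: chassis yaw is about 2.3° and valve_2's axis is at about (0.517, 0.260). The lens is at about (0.641, −0.282) with stand yaw 3.3°, and the back-projections into both fixed views match to within a few mm. I'll refine that when close. Now I'll turn the jaws to y, part-close them and stop above valve_2.

Call:
{"op": "carry_out", "data": {"increments": [[0,0,-20,-43,0,-20,0.48],[0,0,-40,-43,0,-40,0.48],[0,0,-60,-43,0,-60,0.48],[0,0,-87.6,-43,0,-127,0.48],[0,0,-87.6,-43,0,-127,0.48],[0,0,-87.6,-43,0,-127,0.48],[0,0,-87.6,-43,0,-127,0.48],[0,0,-87.6,-43,0,-127,0.48],[0,0,-87.6,-43,0,-127,0.48],[0,0,-87.6,-43,0,-127,0.48],[0,0,-87.6,-43,0,-127,0.48],[0,0,-87.6,-43,0,-127,0.48],[0,0,-87.6,-43,0,-127,0.48]]}}

```text
clock: 7.0
tool_pos: [0.517, 0.26, 0.1996]
orientation: [180.0, 0.0, 92.4]
force: [-0.0, -0.0, 0.5]
opening: 0.0457
```

```bash
python3 - <<'E'
from h import *
p,o=shot("w4");print(o["tool_pos"],o["orientation"],o["opening"],np.round(o["joint_pos"]))
im=p["pixels"].copy()
T=R.from_euler('xyz',o["orientation"],degrees=True).as_matrix()
for z,col in((.15,(0,0,255)),(.06,(0,255,255))):
    q=proj("w4",[[.517,.2598,z]])[0];cv2.drawMarker(im,tuple(int(round(v)) for v in q),col,0,10,1);print(q)
for s in(-.044,.044):
    X=o["tool_pos"]+T[:,0]*s; X[2]=.118
    q=proj("w4",[X])[0];cv2.drawMarker(im,tuple(int(round(v)) for v in q),(255,0,255),0,10,1)
cv2.imwrite("pics/w4m.png",im)
E
```

```text
[0.51698294 0.25997508 0.19955067] [1.79999794e+02 9.57297571e-04 9.24373545e+01] 0.04566970459011953 [  46.   13.  -14.    0.  -63. -134.]
[321.2024132 228.3410268]
[321.37928754 194.65829269]
```

View pics/w4m.png

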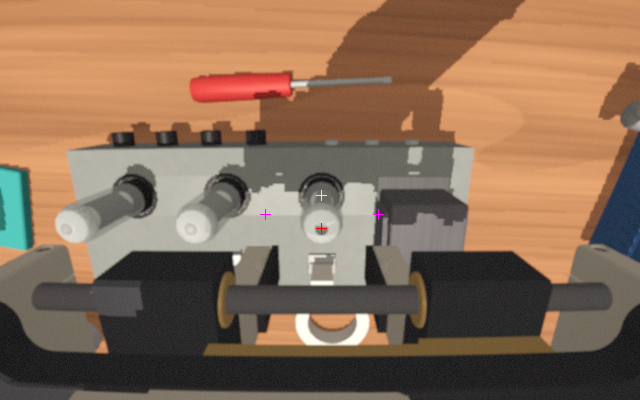

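The markers fall on valve_2's tip (321,229) and socket (321,195). The right finger would clear the transformer edge (381) by only about 2 mm, so I'll narrow the jaws to about 42 mm and shift 1 mm away while descending.

Call:
{"op": "carry_out", "data": {"increments": [[0,0,0,0,-1,0,0.53],[0,0,0,0,-1,-5,0.53],[0,0,0,0,-1,-25,0.53],[0,0,0,0,-1,-45,0.53],[0,0,0,0,-1,-65,0.53],[0,0,0,0,-1,-85,0.53],[0,0,0,0,-1,-97,0.53],[0,0,0,0,-1,-105,0.53],[0,0,0,0,-1,-105,0.53],[0,0,0,0,-1,-105,0.53]]}}

```text
clock: 8.3
tool_pos: [0.5174, 0.2593, 0.0952]
orientation: [180.0, -0.0, 92.4]
force: [-0.1, 0.4, -0.1]
opening: 0.0415
```

Call:
{"op": "carry_out", "data": {"increments": [[0,0,0,0,0,0,1],[0,0,0,0,0,0,1],[0,0,0,0,0,0,1],[0,0,0,0,0,0,1],[0,0,0,0,0,0,1],[0,0,0,0,0,0,1]]}}

```text
clock: 9.05
tool_pos: [0.5173, 0.2592, 0.0951]
orientation: [180.0, -0.0, 92.4]
force: [-1.1, 0.3, 7.0]
opening: 0.0312
```

Call:
{"op": "carry_out", "data": {"increments": [[0,0,0,0,0,15,1],[0,0,0,0,0,35,1],[0,0,0,0,0,70,1],[0,0,0,0,0,110,1],[0,0,0,0,0,150,1],[0,0,0,0,0,185,1],[0,0,0,0,0,185,1],[0,0,0,0,0,185,1]]}}

```text
clock: 10.05
tool_pos: [0.5164, 0.2587, 0.2792]
orientation: [-179.9, 0.0, 92.4]
force: [0.1, 0.1, -1.6]
opening: 0.0316
```

```bash
python3 - <<'E'
from h import *
o=ctrl.get_obs();print(o["tool_pos"],o["opening"],o["clock"])
ys=np.array([-np.sin(np.radians(3.34)),np.cos(np.radians(3.34)),0])
D=R.from_rotvec(-np.radians(35)*ys)*R.from_euler('z',.9,degrees=True)
print(D.as_rotvec(degrees=True))
a=D.apply([0,0,1]);L=np.array([.641,-.282,.095])
for b in(0,.08): print((L+a*(.1+.0492+b)-[.517,.259,.280])*1e3)
p,_=shot("side2","side")
cv2.imwrite("pics/side2c.png",cv2.resize(p["pixels"][40:200,220:420],None,fx=3.5,fy=3.5,interpolation=cv2.INTER_CUBIC))
E
```

```text
[0.51636951 0.25868391 0.27919466] 0.03161802735861562 10.05
[  1.76466973 -34.95583634   0.87183743]
[  38.56775901 -545.98583569  -62.78251499]
[  -7.2404131  -548.65920603    2.74964855]
```

View pics/side2c.png

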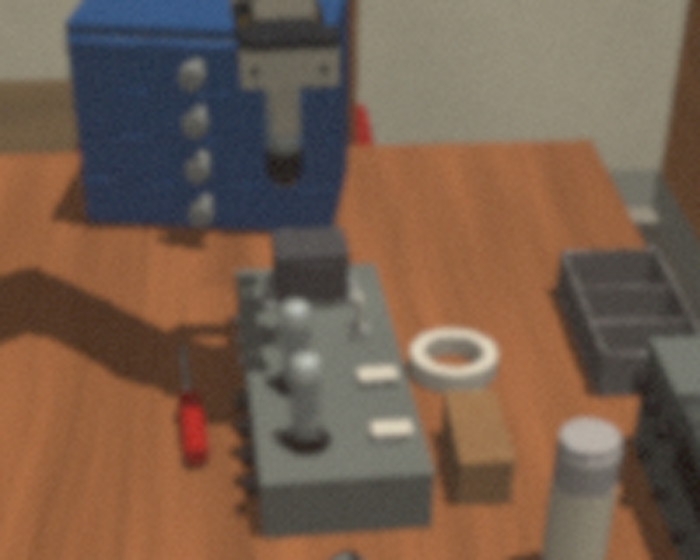

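Valve_2 is out and held, its base showing below the finger at (283,165). The upright flag and the two other valves are undisturbed. Next I'll move to a pre-pose on the lens axis, 80 mm back.

Call:
{"op": "carry_out", "data": {"increments": [[0,0,0,0,-40,20,1],[0,0,0,0,-90,30,1],[0,0,0,0,-140,30,1],[0,0,0,-5,-190,30,1],[0,0,0,-7,-240,30,1],[0,0,0,-7,-290,30,1],[0.45,-8.74,0.22,-7,-340,25,1],[0.88,-17.48,0.44,-7,-390,20,1],[1.32,-26.2,0.65,-7,-440,15,1],[1.76,-34.96,0.87,-7,-490,8,1],[1.76,-34.96,0.87,-7,-530,3,1],[1.76,-34.96,0.87,-7,-549,3,1],[1.76,-34.96,0.87,-7,-549,3,1],[1.76,-34.96,0.87,-7,-549,3,1],[1.76,-34.96,0.87,-7,-549,3,1]]}}

```text
clock: 11.98
tool_pos: [0.5099, -0.2889, 0.2823]
orientation: [145.0, -0.0, 93.4]
force: [0.1, -0.0, -1.3]
opening: 0.0314
```

```bash
python3 - <<'E'
from h import *
p,o=shot("w5");print(o["tool_pos"],o["orientation"],o["opening"],o["clock"],o["force"])
c=proj("w5",[[.641,-.282,.095]])[0];print("pred lens",c)
T=R.from_euler('xyz',o["orientation"],degrees=True).as_matrix()
print("valve base pred",proj("w5",[o["tool_pos"]+T[:,2]*.0492]),-T[:,2])
x,y=np.clip((c-[130,100]).astype(int),0,[380,200]);print(x,y)
cv2.imwrite("pics/w5c.png",cv2.resize(p["pixels"][y:y+200,x:x+260],None,fx=3,fy=3,interpolation=cv2.INTER_CUBIC))
E
```

```text
[ 0.50990465 -0.28885206  0.28226934] [ 1.45022643e+02 -3.50163617e-02  9.33873210e+01] 0.0314476141973277 11.975 [ 0.12849268 -0.03513332 -1.34178393]
pred lens [320.7673128  175.97770306]
valve base pred [[321.43170913 228.46248505]] [-0.57222156 -0.03437079  0.8193785 ]
190 75
```

View pics/w5c.png

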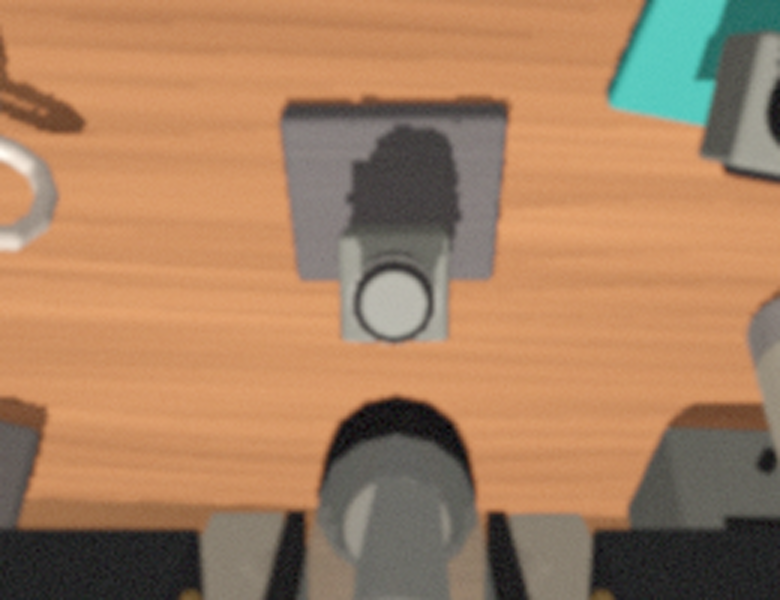

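The lens disc sits at (321.2,175.5), against a prediction of (320.8,176.0). The valve's black base is centred below it at column ~322, in line. A quick numeric check of depth and of the valve's position in the grip comes next.

```bash
python3 - <<'E'
from h import *
o=ctrl.get_obs();T=R.from_euler('xyz',o["orientation"],degrees=True).as_matrix()
f=lambda q:((q-[190,75]+.5)*3-.5)
t=np.linspace(0,2*np.pi,60);ring=np.c_[np.cos(t),np.sin(t),0*t]
b=lambda n,q:print(n,"x",np.round([q[:,0].min(),q[:,0].max()]),"y",np.round([q[:,1].min(),q[:,1].max()]))
for h in(.045,.049,.053): b(f"rim h={h}",f(proj("w5",o["tool_pos"]+T[:,2]*h+.0165*ring@T.T)))
b("lens34",f(proj("w5",np.array([.641,-.282,.095])+.017*ring@T.T)))
K,D,C,_=load("w5")
# triangulate lens from w1,w2,w5
from scipy.optimize import least_squares
obs={"w1":(287,134),"w2":tuple((np.array([456,290])+.5)/3-.5+[165,65]),"w5":(321.2,175.4)}
r=least_squares(lambda X:np.ravel([proj(k,X)[0]-v for k,v in obs.items()]),[.641,-.282,.095]);print(r.x,np.round(r.fun,2))
a=-T[:,2]
print("delta mm to final",(np.array([.641,-.282,.095])+a*.1492-o["tool_pos"])*1e3)
E
```

```text
rim h=0.045 x [321. 469.] y [398. 537.]
rim h=0.049 x [323. 468.] y [393. 529.]
rim h=0.053 x [324. 467.] y [388. 522.]
lens34 x [351. 435.] y [262. 345.]
[ 0.64254277 -0.28190441  0.09266931] [ 0.58  0.98 -0.4  -0.43 -0.42  0.06]
delta mm to final [ 45.54290902   1.70914696 -65.24254963]
```

Call:
{"op": "carry_out", "data": {"increments": [[0,0,0,9,0.5,-13,1],[0,0,0,20,1,-29,1],[0,0,0,31,1.5,-45,1],[0,0,0,40,2,-57,1],[0,0,0,46,2.5,-66,1],[0,0,0,46,2.5,-66,1],[0,0,0,46,2.5,-66,1],[0,0,0,46,2.5,-66,1],[0,0,0,46,2.5,-66,1],[0,0,0,46,2.5,-66,1],[0,0,0,46,2.5,-66,1],[0,0,0,46,2.5,-66,1]]}}

```text
clock: 13.52
tool_pos: [0.556, -0.2875, 0.2166]
orientation: [145.0, -0.0, 93.3]
force: [-0.1, 0.3, -1.4]
opening: 0.0314
```

```bash
python3 - <<'E'
from h import *
L=np.array([.6413,-.282,.0948])
pos=[]
for n in("w6","w7"):
    p,o=shot(n);pos.append(o["tool_pos"])
print(pos,o["orientation"],o["opening"],o["clock"],o["force"],np.abs(o["qvel"]).max())
T=R.from_euler('xyz',o["orientation"],degrees=True).as_matrix();a=-T[:,2]
v=np.mean(pos,0)-a*.0487-L;print("axial mm",v@a*1e3,"lateral",(v-(v@a)*a)*1e3)
print("pred lens",proj("w7",[L]),"pred base",proj("w7",[np.mean(pos,0)-a*.0487]))
i7=cv2.resize(p["pixels"][90:290,220:420],None,fx=3,fy=3,interpolation=cv2.INTER_CUBIC)
q,_=shot("side3","side");u=proj("side3",[L,L+a*.1,L+a*.204]);print(u)
i8=q["pixels"][120:270,260:460]
i8=cv2.resize(i8,None,fx=3,fy=3,interpolation=cv2.INTER_CUBIC);
for w in u: cv2.drawMarker(i8,tuple(int(z) for z in (w-[260,120]+.5)*3),(0,0,255),0,10,1)
i8=cv2.copyMakeBorder(i8,0,600-len(i8),0,0,0)
cv2.imwrite("pics/fin.png",cv2.resize(np.hstack([i7,i8]),(800,400)))
E
```

```text
[array([ 0.55596621, -0.28752066,  0.21658654]), array([ 0.55596946, -0.28750775,  0.21656077])] [ 1.44996910e+02 -1.92629070e-02  9.33057697e+01] 0.03133056477974551 13.575 [-0.3061297   0.27872208 -1.7557309 ] 0.12239388152656222
axial mm 100.09676405745677 lateral [-0.12366431 -0.55145667 -0.10890803]
pred lens [[322.10627311 192.38104762]] pred base [[321.42125538 228.7375589 ]]
[[364.38596598 239.65960564]
 [341.89475135 216.22619872]
 [315.09484982 188.30348234]]
```

View pics/fin.png

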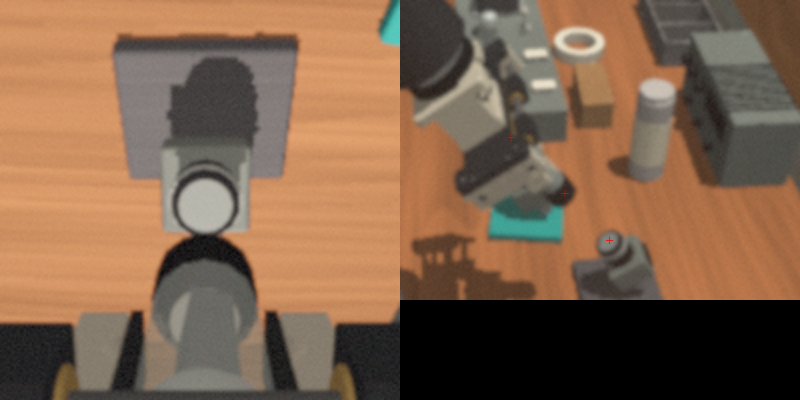

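Both views show the valve's pin end in line with the lens, with prediction and picture agreeing to about 1 px. The arm is still and the grip is holding, so I'm handing the job in.

```bash
python3 -c "
from plant import ctrl
print(ctrl.close_job())"
```

```text
the job is handed in; nothing more can be done
None
```

I pulled out valve_2, the tripped valve next to the transformer, and handed the job in at about 13.6 s with the arm still and gripping it in front of the real (dark-footed) inspection camera. I left the turquoise look-alike alone.

**Position:** By my last estimate, the underside of the base is 100.1 mm from the lens. It is about 0.6 mm off the lens axis, and the valve is tilted 35° in line with it. The wrist and side views agreed with this to about 1 px.

**Grip:** The jaws read 31.3 mm on the 32 mm bulb, and the last force readings showed no contact with anything else.

**Checks that disagreed a little:**
- **Stand foot:** it measured about 97 mm across instead of 100 mm.
- **Lens height:** triangulating the lens put it about 2 mm lower than the given 95 mm. I used a value close to the given one.
- **Valve in the jaws:** its height in the jaws is known to about 2–4 mm. I took it from the socket depth and checked it against the rim in the picture.

**Bystanders:** After the lift, the other two valves and the flags were still in place. I did not check every object on the bench again at the end.

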